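# Index the lens inspection table by one station

## Task

Bring the next lens cell under the viewing tube: swing the lock lever out of the handwheel's slot, turn the handwheel by its crank knob exactly one full turn clockwise (as seen facing the sloping front panel) without overrunning, then swing the lever back in until its roller is fully home in the slot. Do not knock the brass viewing tube, and leave the other things on the bench where they are.

Things in the scene. Friction and masses are not known exactly. Their poses are not given: they have to be found in the camera images.
- indexer: Grey lens inspection table, fixed to the bench: x from -165 to +255 mm, 320 mm wide, flat top 145 mm high with a 220 mm carousel of six lens cells (turns 60 deg per handwheel turn). Origin on the bench surface; x points away from the operator, y to the operator's left, z up. Its front panel slopes at 30 deg from level: 50 mm high at x = -165, 145 mm high at x = 0.
- wheel_centre (a point): On the handwheel's axis, 57 mm out from the panel, level with both grip points; its z points out of the panel: (-0.5, 0, 0.866) in the indexer's axes; its x is up the slope: (0.866, 0, 0.5); y left. Handwheel: steel disc 130 mm across, 16 thick, face 28 mm out from the panel, one 19 mm slot in the rim. Home: slot at the right (3 o'clock), crank knob at the bottom (6 o'clock).
- crank_grip (a point): Grip point of the black crank knob: a freely spinning round handle 26 mm across, 55 mm long, square to the panel, 45 mm from the wheel's axis. The point is on the knob's axis, 29 mm above the wheel's face, 27 mm below the knob's end. Grip it square to the panel, gripper leaning 30 deg back to the operator: an upright gripper would hit the viewing tube when the knob is at the top.
- handwheel (a joint): Turn of the handwheel, rad: 0 (within 0.02) at the start, knob at the bottom; grows clockwise as seen facing the panel (knob goes bottom, left, top, right, bottom). One full turn is 6.283. No end stops. Needs about 3 N at the knob and stays where it is left. Blocked by the lever's roller while the lever is in.
- lever_pivot (a point): On the lock lever's turning axis (square to the panel), 57 mm out from the panel; 62 mm up the slope and 66 mm to the right of the wheel's axis.
- lever_grip (a point): Grip point of the lock lever's handle: black round post 24 mm across, 52 mm long, square to the panel, fixed at the lower end of a dog-leg steel lever 190 mm long, 161 mm from the pivot. The point is on the post's axis, 25 mm below its end and 32 mm above the lever's flat. With the lever in it is 95 mm down the slope and 100 mm to the right of the wheel's axis.
- lock_lever (a joint): Lock lever, rad: 0 = fully in (roller home in the wheel's slot, wheel locked), 0.5 = fully out, at its stop; the handle swings to the right, away from the wheel. The wheel is free above 0.28. Away from home the rim keeps the lever out; the slot's flared mouth draws the wheel home from about 0.08 rad off. Needs about 2 N at the handle and stays where it is left.
- viewing_tube: Brass monocular viewing tube, 192 mm long, up to 46 mm across (54 at its clamp), bracketed from a column at the left rear. Origin at the centre of its lower end; z runs along the tube, leaning 30 deg back to the operator: parallel to the wheel's axis, 150 mm from it up the slope, and hanging over the upper half of the wheel. Not to be knocked.
- lens_vise: Bystander: cast-iron lens vise, 190 x 85 x 69 mm, loose. Origin under its centre.
- quartz_block: Bystander: smoky quartz test block, 85 x 60 x 40 mm, loose. Origin under its centre.
- adapter_ring: Bystander: knurled aluminium adapter ring, 84 mm across, 28 mm high, lying flat and loose in front of the indexing table. Origin under its centre.
- screwdriver: Bystander: screwdriver lying to the right of the indexing table. Origin under its middle.
- cotton_jar: Bystander: brown jar with steel cap, 66 mm across, 85 mm high. Origin under its centre.
- blower: Bystander: rubber air blower standing upright, 66 mm across, 120 mm high. Origin under its centre.
- lens_spanner: Bystander: steel lens spanner lying flat, 140 mm long. Origin under its centre.

How it is judged:
By the outcome, as a careful person would: the job done as asked, in the order asked, and still so for the second after the job is handed in, with the robot touching nothing.
It also fails if it takes over 61 s, if anything falls off the work surface, if the arm or the gripper's body presses on something with over 40 N, if the wrist force passes 120 N, or if a joint passes its speed limit or range.

## Robot

A 6-joint arm with a two-finger parallel gripper is mounted at the origin on the work surface. World frame = base frame: x ahead of the robot, y to its left, z up, the work surface at z = 0. Lengths are in m, angles in rad, forces in N, time in s.
With the tool pointing down it reaches from about 0.275 to 0.75 m from the base axis. Payload 10.2 kg.
Tool frame: the origin (TCP) lies midway between the tips of the shut fingers; the grasp point (between the pads) lies env.grip_point_offset behind it (env.grip_point_offset is the distance from the TCP to the grasp point, in m); z points along the fingers, y is the direction in which the jaws open and shut (so a half turn about z gives the same grasp; the last joint's range is limited). The gripper opens to 85 mm and grips with 20 to 120 N. Pads are 22 mm wide; open, the fingers measure 114 mm over their backs; the gripper's body (76 mm by 85 mm) begins 54 mm behind the grasp point. The pads swing forward as they close: fully open they stand 13 mm farther back than shut.
Start: joints at [-1.429, 0.313, 1.498, -0, 1.331, -0.223], TCP at [0.187, -0.49, 0.231] pointing down, gripper open.
Joint ranges: [-2.94, 2.94], [-0.97, 2.17], [0.19, 2.56], [-1.23, 4.37], [0.02, 3.11], [-2.88, 2.88]. Speed limits (rad/s): [2.39, 2.39, 3.01, 3.14, 3.14, 3.14].

## Interface

Orientations are given as a unit quaternion [w, x, y, z].
In Python, from bench import env gives the robot as it stands.
- The arm moves only by the shell command python3 -m inch 'ROWS'. ROWS is JSON, a list of rows, each an object with "xyz": the shift along the tool's x, y, z in mm, a list of three; "angular": the turn, a rotation vector about the tool's x, y, z in rad, a list of three; "fingers": the opening, from -1 (shut) to 1 (fully open). A call has 1 to 10 rows; each row is the pose to reach, as a shift and turn from the pose commanded when the call began, along the tool's axes at that moment; what a row does not reach only later rows make up. A row lasts 1/8 s, in which the tool goes at most 62.5 mm and 10.7 degrees, less where a joint would pass 70% of its speed; a pose out of reach is approached as far as the arm can. A call with a gripper value outside its range is refused whole. The fingers move at their own pace and stop on an object; the grip force is fixed at half the most. Time passes only in rows, so rows that repeat a pose let the fingers close. It gives the time, the measured TCP pose, the force and the opening at its end, in the units of the state.
- env.get_state(): the state, without advancing time (a new reading comes with each control period).
- env.camera(name): name is "side" or "top" or "wrist"; returns the picture (480x640x3 uint8, red, green, blue); there is no depth.
- env.get_calibration(name): a dict with "mtx" (3x3 intrinsics, pixels), "position" and "orientation" of the camera in the world. Camera axes: x right, y up, looking along -z (the intrinsics and any distortion apply to the point x, -y, -z); pixel columns grow to the right and rows downward; lengths in m; the calibration is good to about 2 mm. A picture is of the moment at which its call begins: read the wrist's pose just before it. get_calibration takes no time and is no camera call; for the wrist camera it gives the pose at the moment of the call.
- env.hand_in(): hands the job in, once; it reports no verdict.
Trained networks look in the newest picture that a camera, given by its name, has taken for a name from the list of things; names that differ only in an ending like _2 or _b are one class to them, and where a whole thing is asked for, a point or a joint stands for the part that bears it (a point fixed in the world has none). Each returns a list of dicts, best first, with "conf" (0 to 1); they miss things now and then, are a little off and sometimes report something else, mostly with a low value. They report only what shows in the picture. A call takes as long as a camera call.
- env.find_in(name, camera): "location" ([column, row] in pixels, amid what is visible of it).
- env.masks_of(name, camera): "mask" (480x640 bool, what is visible of it) and "location" ([column, row] in pixels, amid what is visible of it).
The state is a dict: "clock": time; "joints": joint angles; "qvel": joint speeds; "effort": joint torques, N m; "eef_pos": TCP position; "ee_rot": TCP orientation; "contact_force": force on the tool from outside, world axes, zero at the start; "ft_torque": the same for the moment, N m; "finger_gap": finger opening in m.
Only numpy, scipy, OpenCV 4.12 (cv2) and the standard library are available. Lean on these libraries where they do the work, as an engineer would, in place of code of your own. Each camera call takes 0.05 s, during which the arm holds its last target.

## Working session

There is one attempt and no reset: what is moved stays moved. The work goes in short steps, Python scripts to look and compute and a shell command to move; the robot and the scene stay as the last step left them, time stands still between calls to the robot, and variables do not carry over. Pictures are saved under pics/ and viewed, and the job is handed in when it is done.

```bash
ls; mkdir -p pics; python3 - <<'E'
from bench import env
import cv2
print(env.get_state()); print(env.grip_point_offset)
for n in ["side","top","wrist"]:
    c=env.get_calibration(n); print(n,c)
    im=env.camera(n); cv2.imwrite(f"pics/{n}0.png",im[:,:,::-1])
    for t in ["crank_grip","lever_grip","viewing_tube","handwheel","lock_lever","indexer"]:
        print(t,[(r["location"],round(r["conf"],2)) for r in env.find_in(t,n)[:2]])
E
```

```text
pics
{'clock': 0.0, 'joints': array([-1.42938502e+00,  3.13482541e-01,  1.49843903e+00, -9.03196633e-06,
        1.33097991e+00, -2.23384751e-01]), 'qvel': array([-0.00115877, -0.00063803, -0.00059491, -0.00083168,  0.00063057,
        0.00159147]), 'effort': array([ 1.52489891e-03, -4.12260354e+01, -2.59741884e+01, -2.79255062e-05,
        4.15186136e-03,  7.76182745e-07]), 'eef_pos': array([ 0.18725586, -0.49019937,  0.23071769]), 'ee_rot': array([-6.54043330e-04,  9.83411141e-01,  1.81389359e-01,  2.24323880e-05]), 'contact_force': array([-0.46384773, -0.99629038,  0.53007787]), 'ft_torque': array([-0.04758079, -0.0280913 , -0.04151264]), 'finger_gap': 0.0856780332225048}
0.0187
side {'mtx': array([[541.4755628 ,   0.        , 310.99860346],
       [  0.        , 541.4755628 , 235.33905354],
       [  0.        ,   0.        ,   1.        ]]), 'position': array([0.04988991, 0.7912338 , 0.94348289]), 'orientation': array([-0.25936795, -0.12702102,  0.41318942,  0.86363675])}
crank_grip [([286.8, 252.3], 0.68)]
lever_grip [([317.2, 236.8], 0.78)]
viewing_tube [([255.4, 181.9], 0.64)
[... 426 characters left out ...]
.7, 242.3], 0.79), ([398.4, 227.5], 0.5)]
lever_grip [([339.2, 244.4], 0.82), ([292.7, 190.1], 0.58)]
viewing_tube [([296.4, 187.2], 0.7)]
handwheel [([297.6, 240.1], 0.7), ([434.3, 264.5], 0.17)]
lock_lever [([338.2, 245.9], 0.91), ([302.2, 239.5], 0.71)]
indexer [([302.1, 193.7], 0.87), ([215.4, 287.5], 0.29)]
wrist {'mtx': array([[410.89256108,   0.        , 324.07166868],
       [  0.        , 410.89256108, 236.3251292 ],
       [  0.        ,   0.        ,   1.        ]]), 'position': array([ 0.26423879, -0.46112326,  0.3747551 ]), 'orientation': array([ 0.81268614, -0.13371567,  0.09182518, -0.55966909])}
crank_grip []
lever_grip []
viewing_tube []
handwheel []
lock_lever []
indexer []
```

View pics/side0.png

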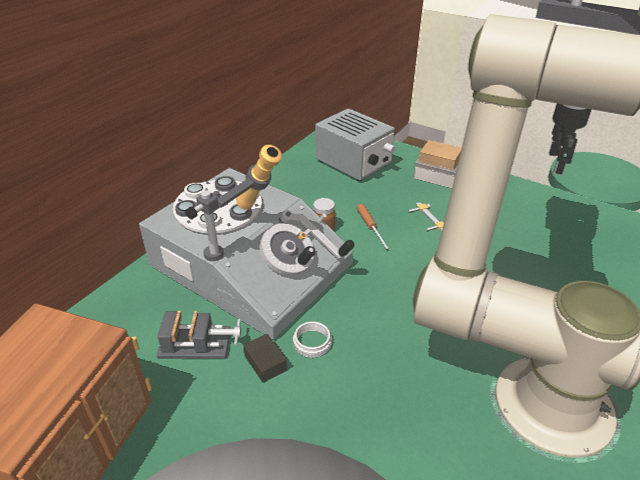

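View pics/top0.png

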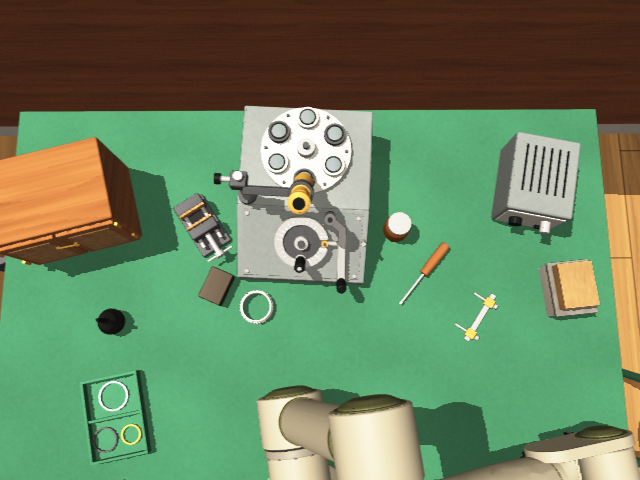

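```bash
python3 - <<'E'
import cv2
a=cv2.imread("pics/top0.png")[130:300,220:400]; cv2.imwrite("pics/topc.png",cv2.resize(a,None,fx=3.5,fy=3.5,interpolation=cv2.INTER_CUBIC))
a=cv2.imread("pics/side0.png")[140:310,200:400]; cv2.imwrite("pics/sidec.png",cv2.resize(a,None,fx=3.5,fy=3.5,interpolation=cv2.INTER_CUBIC))
E
```

```text
(no output)
```

View pics/topc.png

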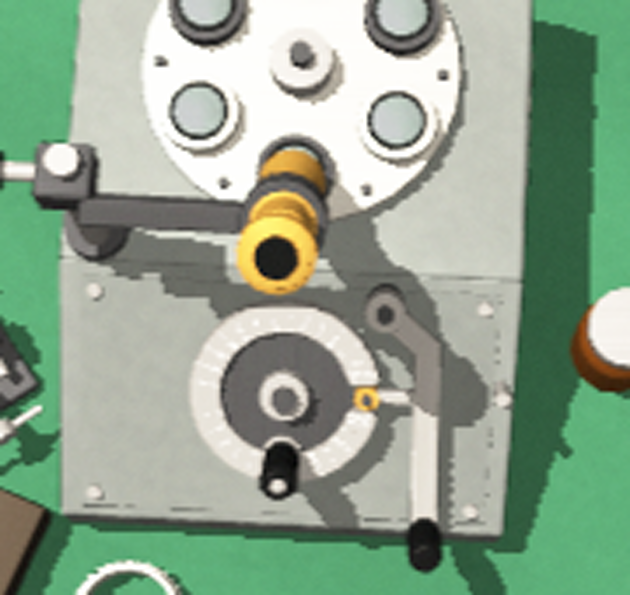

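View pics/sidec.png

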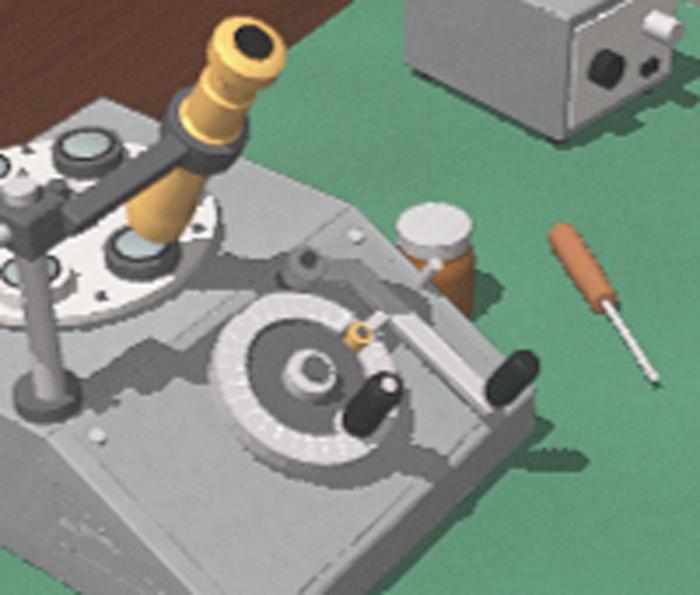

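```bash
cat > h.py <<'E'
import numpy as np
from scipy.spatial.transform import Rotation as R
def quat(q): return R.from_quat([q[1],q[2],q[3],q[0]])
def proj(cal,P):
    p=quat(cal["orientation"]).inv().apply(np.atleast_2d(P)-cal["position"])
    p=p*[1,-1,-1]; u=p@np.array(cal["mtx"]).T; return u[:,:2]/u[:,2:]
ux=np.array([.866,0,.5]);un=np.array([-.5,0,.866]);uy=np.array([0,1.,0])
E
cat > fit.py <<'E'
from h import *
from bench import env
from scipy.optimize import least_squares
T=lambda a,b:(220+a/3.5,130+b/3.5); S=lambda a,b:(200+a/3.5,140+b/3.5)
# kinds: ('b',pt) body; ('w',(up,left,out)) from wheel axis at panel
obs=[("top",'w',(-45,0,84),T(277,485)),("top",'w',(-95,-100,82),T(425,557)),("top",'w',(0,0,28),T(285,396)),
("top",'b',(-165,160,50),T(62,515)),("top",'b',(-165,-160,50),T(503,535)),("top",'b',(0,-160,145),T(522,284)),("top",'b',(255,160,145),(246,107)),("top",'b',(255,-160,145),(372,112)),
("side",'w',(-45,0,84),S(389,384)),("side",'w',(-95,-100,82),S(529,362)),("side",'w',(0,0,28),S(312,378)),
("side",'b',(0,-160,145),S(350,207)),("side",'b',(0,160,145),S(45,430))]
cal={n:env.get_calibration(n) for n in("top","side")}
def pts(p):
    X,Y,yaw,s,yo=p; Rz=R.from_euler('z',yaw); out=[]
    for c,k,v,_ in obs:
        v=np.array(v)/1000
        if k=='w': v=np.array([-.165,yo,.05])+(s+v[0])*ux+v[1]*uy+v[2]*un
        out.append(Rz.apply(v)+[X,Y,0])
    return np.array(out)
def res(p):
    P=pts(p); return np.concatenate([(proj(cal[o[0]],q)[0]-o[3]) for o,q in zip(obs,P)])
r=least_squares(res,[.6,0,0,.09,0],loss='soft_l1')
print(r.x); print(np.round(res(r.x).reshape(-1,2),1))
np.save("fit.npy",r.x)
X,Y,yaw,s,yo=r.x;Rz=R.from_euler('z',yaw)
wc=Rz.apply(np.array([-.165,yo,.05])+s*ux+.057*un)+[X,Y,0]
for n,(a,b) in dict(wc=(0,0),knob=(-.045,0),lever=(-.095,-.1),pivot=(.062,-.066)).items(): print(n,wc+Rz.apply(a*ux+b*uy))
E
python3 fit.py
```

```text
[ 7.15919529e-01  1.12496859e-02 -5.44253748e-02  1.10443498e-01
 -2.69064195e-04]
[[ 0.4  0.2]
 [-0.4  0.8]
 [-0.1 -0.5]
 [-0.6  0. ]
 [-0.1  0.5]
 [ 0.3 -0.5]
 [-1.8 -2. ]
 [ 0.7 -1. ]
 [ 0.3  0.2]
 [ 0.1 -0.1]
 [-0.6 -0.6]
 [ 1.7 -0.9]
 [ 0.6  2.4]]
wc [0.61819386 0.01630424 0.15458375]
knob [0.57928156 0.01842415 0.13208375]
lever [ 0.53060582 -0.07907233  0.10708375]
pivot [ 0.66821605 -0.0525188   0.18558375]
```

```bash
cat > t.py <<'E'
from h import *
from bench import env
X,Y,yaw,s,yo=np.load("fit.npy");Rz=R.from_euler('z',yaw)
wc=Rz.apply(np.array([-.165,yo,.05])+s*ux+.057*un)+[X,Y,0]
U=Rz.apply(ux);L=Rz.apply(uy);N=Rz.apply(un)
def W(a,b,c): return wc+(a*U+b*L+c*N)/1000   # mm up,left,out
def Rt(phi=0): # tool x=down slope, z=-N ; phi turn about N (ccw facing panel)
    M=np.array([-U,L,-N]).T
    M[:,1]=np.cross(M[:,2],M[:,0]); return R.from_rotvec(phi*N)*R.from_matrix(M)
def cur():
    st=env.get_state(); return st,np.array(st["eef_pos"]),quat(st["ee_rot"])
def rel(pos_grip,phi=0):
    st,p,q=cur(); Rg=Rt(phi); tcp=pos_grip-0.0187*N
    return np.round(1000*q.inv().apply(tcp-p),1),np.round((q.inv()*Rg).as_rotvec(),3)
def local():
    st,p,q=cur(); g=p-.0187*q.apply([0,0,1]) - wc
    return np.round([1000*g@U,1000*g@L,1000*g@N],1),np.round((Rt().inv()*q).as_rotvec(),3),st["clock"],np.round(st["contact_force"],1),round(st["finger_gap"],4)
E
python3 - <<'E'
from t import *
print(rel(W(-95,-100,130)),local())
print(Rt().as_matrix())
E
```

```text
(array([ 416.7, -284.5,   27.8]), array([-0.707, -0.15 , -2.64 ])) (array([-301. , -529.5,  284. ]), array([0.707, 0.15 , 2.64 ]), 1.05, array([-1.3,  0.7, -0.8]), 0.0857)
[[-8.64736742e-01  5.43985097e-02  4.99270636e-01]
 [ 4.71101458e-02  9.98519305e-01 -2.71998533e-02]
 [-5.00011000e-01 -5.03069808e-17 -8.66019053e-01]]
```

```bash
python3 -m inch '[{"xyz":[30,-20,-20],"angular":[0,0,-0.18],"fingers":1},{"xyz":[60,-40,-40],"angular":[0,0,-0.36],"fingers":1},{"xyz":[90,-60,-40],"angular":[0,0,-0.54],"fingers":1},{"xyz":[120,-80,-40],"angular":[0,0,-0.72],"fingers":1},{"xyz":[150,-100,-40],"angular":[0,0,-0.9],"fingers":1},{"xyz":[180,-125,-40],"angular":[0,0,-1.08],"fingers":1},{"xyz":[210,-150,-40],"angular":[0,0,-1.26],"fingers":1},{"xyz":[240,-170,-40],"angular":[0,0,-1.44],"fingers":1}]'
python3 - <<'E'
from t import *
print(rel(W(-95,-100,130)),local(),cur()[0]["joints"])
E
```

```text
clock: 2.05
eef_pos: [0.3513, -0.2448, 0.2715]
ee_rot: [0.0, 0.617, 0.787, -0.0]
contact_force: [0.9, 0.2, 0.9]
finger_gap: 0.0853
(array([134.5, 160.3,  68. ]), array([-0.334, -0.449, -1.245])) (array([-150.7, -275.2,  243.6]), array([0.334, 0.449, 1.245]), 2.05, array([0.9, 0.2, 0.9]), 0.0853) [-8.83677282e-01  6.55368201e-02  1.69292039e+00  3.31757614e-05
  1.38273501e+00 -1.12362209e+00]
```

```bash
python3 -m inch '[{"xyz":[17,20,8],"angular":[-0.042,-0.056,-0.155],"fingers":1},{"xyz":[34,40,16],"angular":[-0.084,-0.112,-0.31],"fingers":1},{"xyz":[51,60,24],"angular":[-0.125,-0.168,-0.467],"fingers":1},{"xyz":[67,80,34],"angular":[-0.167,-0.225,-0.622],"fingers":1},{"xyz":[84,100,42],"angular":[-0.209,-0.28,-0.778],"fingers":1},{"xyz":[101,120,51],"angular":[-0.25,-0.337,-0.934],"fingers":1},{"xyz":[118,140,60],"angular":[-0.292,-0.393,-1.09],"fingers":1},{"xyz":[134.5,160.3,68],"angular":[-0.334,-0.449,-1.245],"fingers":1},{"xyz":[134.5,160.3,68],"angular":[-0.334,-0.449,-1.245],"fingers":1}]'
python3 - <<'E'
from t import *
import cv2
print(rel(W(-95,-100,60)),local(),cur()[0]["joints"])
cal=env.get_calibration("wrist");im=env.camera("wrist")[:,:,::-1].copy()
for p in [W(-95,-100,25),W(-45,0,27),W(0,0,-29)]:
    u=proj(cal,p)[0];print(u); cv2.circle(im,(int(u[0]),int(u[1])),4,(0,0,255),1)
cv2.imwrite("pics/w1.png",im)
E
```

```text
clock: 3.18
eef_pos: [0.4752, -0.0773, 0.2027]
ee_rot: [0.258, 0.03, 0.966, -0.007]
contact_force: [0.7, -0.3, 0.5]
finger_gap: 0.0854
(array([-0.4,  1.4, 69.2]), array([-0.001, -0.002, -0.007])) (array([ -95.2, -101.3,  129.2]), array([0.001, 0.002, 0.007]), 3.175, array([ 0.7, -0.3,  0.5]), 0.0854) [-5.32065399e-01 -4.15863071e-04  2.04523568e+00  3.80356872e-01
  6.60224762e-01 -2.29191701e+00]
[326.60614957 244.53967319]
[487.16024952 320.23755878]
[453.74027253 334.44706901]
```

View pics/w1.png

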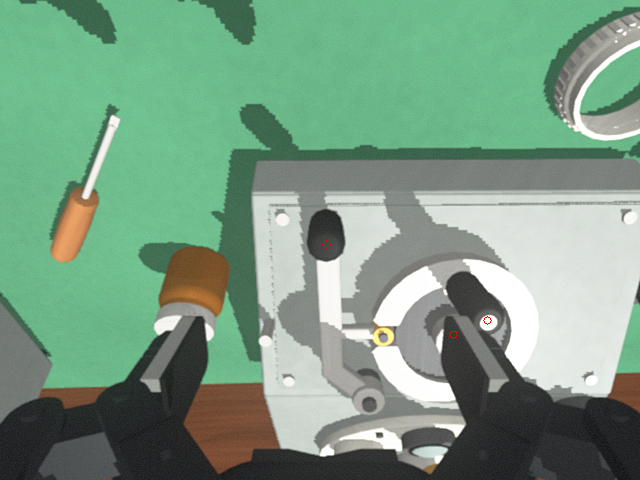

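```bash
python3 -m inch '[{"xyz":[0,1,30],"angular":[0,0,-0.007],"fingers":1},{"xyz":[0,1.4,60],"angular":[0,0,-0.007],"fingers":1},{"xyz":[0,1.4,95],"angular":[0,0,-0.007],"fingers":1},{"xyz":[0,1.4,129],"angular":[0,0,-0.007],"fingers":1},{"xyz":[0,1.4,129],"angular":[0,0,-0.007],"fingers":1}]'
python3 - <<'E'
from t import *
import cv2
print(rel(W(-95,-100,0)),local(),cur()[0]["joints"])
im=env.camera("side")[:,:,::-1][140:340,180:420]
cv2.imwrite("pics/s2.png",cv2.resize(im,None,fx=3,fy=3))
E
```

```text
clock: 3.85
eef_pos: [0.5399, -0.0808, 0.0903]
ee_rot: [0.257, 0.027, 0.966, -0.007]
contact_force: [-0.0, -0.1, 0.7]
finger_gap: 0.0853
(array([-0.3,  1.2, -0.5]), array([-0.002, -0.004, -0.002])) (array([ -95.2, -101.2,   -0.5]), array([0.002, 0.004, 0.002]), 3.85, array([-0. , -0.1,  0.7]), 0.0853) [-0.45685253  0.33466145  2.0032476   0.56166181  0.37117768 -2.45294351]
```

View pics/s2.png

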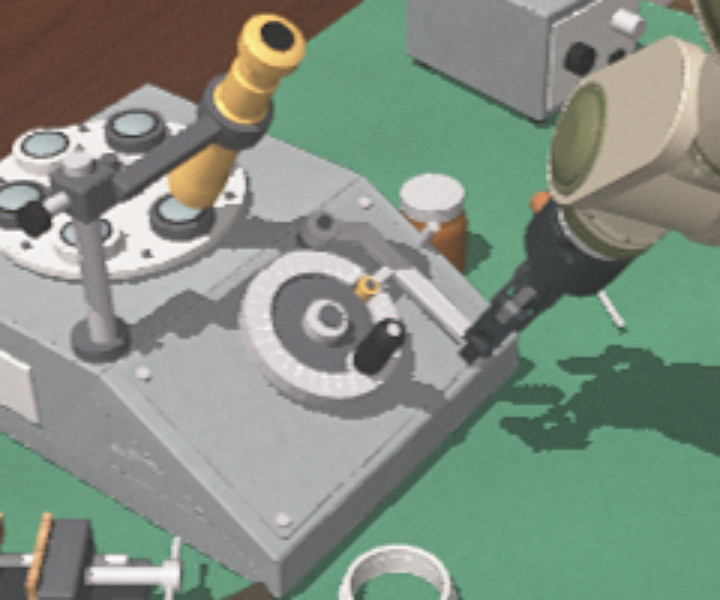

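```bash
python3 -m inch '[{"xyz":[0,1,0],"angular":[0,0,0],"fingers":-0.3},{"xyz":[0,1,0],"angular":[0,0,0],"fingers":-0.3},{"xyz":[0,1,0],"angular":[0,0,0],"fingers":-0.3},{"xyz":[0,1,0],"angular":[0,0,0],"fingers":-0.3},{"xyz":[-2,-6.7,0],"angular":[0,0,0],"fingers":-0.3},{"xyz":[-4.2,-14.5,0],"angular":[0,0,0],"fingers":-0.3},{"xyz":[-7,-22,0],"angular":[0,0,0],"fingers":-0.3},{"xyz":[-10,-29.5,0],"angular":[0,0,0],"fingers":-0.3}]'
python3 - <<'E'
from t import *
print(local(),cur()[0]["joints"])
E
```

```text
clock: 4.9
eef_pos: [0.5471, -0.111, 0.0966]
ee_rot: [0.258, 0.026, 0.966, -0.008]
contact_force: [-0.6, 2.2, -0.6]
finger_gap: 0.0298
(array([ -84.4, -130.9,    0.5]), array([ 0.002,  0.001, -0.001]), 4.9, array([-0.6,  2.2, -0.6]), 0.0298) [-0.51385245  0.3458229   1.96338617  0.57456453  0.41538761 -2.51122537]
```

```bash
python3 -m inch '[{"xyz":[-3.5,-7,0],"angular":[0,0,0],"fingers":-0.3},{"xyz":[-7,-14,0],"angular":[0,0,0],"fingers":-0.3},{"xyz":[-11,-21,0],"angular":[0,0,0],"fingers":-0.3},{"xyz":[-15,-28,0],"angular":[0,0,0],"fingers":-0.3},{"xyz":[-20,-34,0],"angular":[0,0,0],"fingers":-0.3},{"xyz":[-24,-40,0],"angular":[0,0,0],"fingers":-0.3},{"xyz":[-24,-40,0],"angular":[0,0,0],"fingers":-0.3}]'
python3 - <<'E'
from t import *
import cv2
print(local(),cur()[0]["joints"])
cal=env.get_calibration("wrist");im=env.camera("wrist")[:,:,::-1].copy()
for f in (0.4,0.45,.5):
    a=62-157*np.cos(f)+34*np.sin(f);b=-66-34*np.cos(f)-157*np.sin(f)
    u=proj(cal,W(a,b,25))[0];cv2.circle(im,(int(u[0]),int(u[1])),2,(0,0,255),-1)
cv2.imwrite("pics/w3.png",im)
im=env.camera("top")[:,:,::-1][130:300,220:420]
cv2.imwrite("pics/t3.png",cv2.resize(im,None,fx=3.5,fy=3.5,interpolation=cv2.INTER_CUBIC))
E
```

```text
clock: 5.78
eef_pos: [0.5661, -0.1521, 0.1091]
ee_rot: [0.259, 0.026, 0.965, -0.009]
contact_force: [-0.1, -0.8, 0.2]
finger_gap: 0.0297
(array([ -59.9, -171. ,    0.8]), array([ 0.004, -0.001, -0.001]), 5.775, array([-0.1, -0.8,  0.2]), 0.0297) [-0.57254392  0.37633935  1.87122761  0.54751303  0.48960607 -2.52347166]
```

View pics/w3.png

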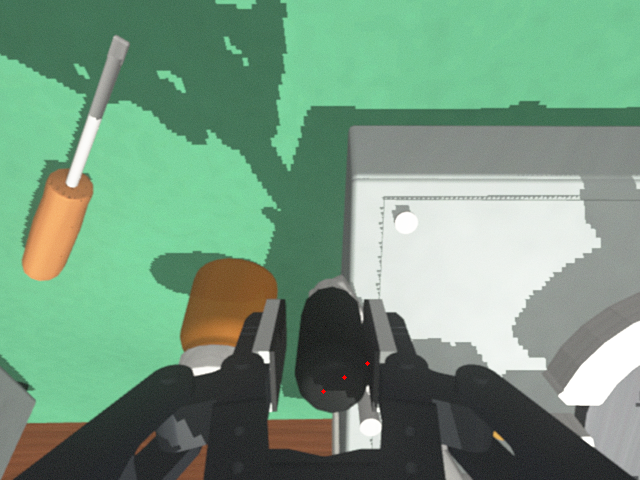

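View pics/t3.png

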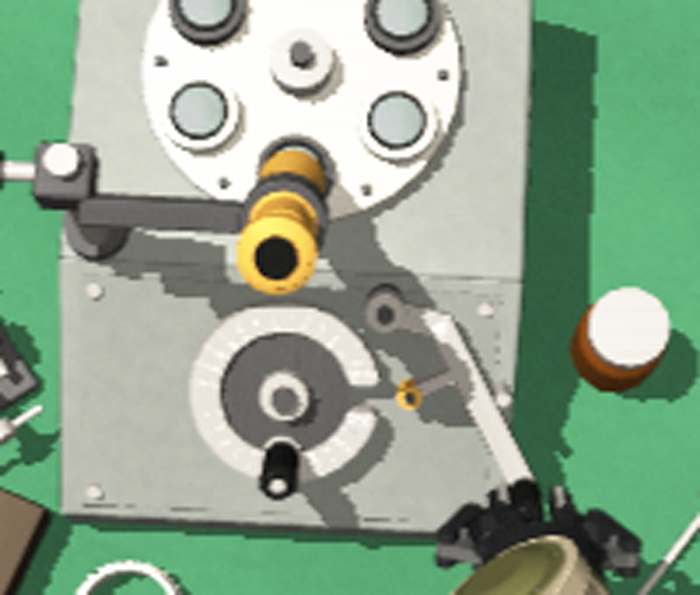

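```bash
python3 -m inch '[{"xyz":[0,2.5,0],"angular":[0,0,0],"fingers":-0.2},{"xyz":[0,2.5,-25],"angular":[0,0,0],"fingers":-0.2},{"xyz":[0,2.5,-55],"angular":[0,0,0],"fingers":-0.2},{"xyz":[0,15,-85],"angular":[0,0,0],"fingers":0.3},{"xyz":[-5,50,-85],"angular":[0,0,0],"fingers":0.3},{"xyz":[-10,95,-85],"angular":[0,0,0],"fingers":0.3},{"xyz":[-15,140,-85],"angular":[0,0,0],"fingers":0.3},{"xyz":[-15,171,-85],"angular":[0,0,0],"fingers":0.3},{"xyz":[-15,171,-85],"angular":[0,0,0],"fingers":0.3}]'
python3 - <<'E'
from t import *
import cv2
print(rel(W(-45,0,0)),local(),cur()[0]["joints"])
cal=env.get_calibration("wrist");im=env.camera("wrist")[:,:,::-1].copy()
for p in [W(-45,0,27)]:
    u=proj(cal,p)[0];cv2.circle(im,(int(u[0]),int(u[1])),3,(0,0,255),-1)
cv2.imwrite("pics/w4.png",im)
E
```

```text
clock: 7.0
eef_pos: [0.5453, 0.0232, 0.1894]
ee_rot: [0.259, 0.024, 0.966, -0.008]
contact_force: [-0.5, -0.3, 0.1]
finger_gap: 0.0555
(array([-0.9, -2.9, 85.4]), array([-0.001, -0.   ,  0.004])) (array([-45.9,   2.9,  85.4]), array([ 0.001,  0.   , -0.004]), 7.0, array([-0.5, -0.3,  0.1]), 0.0555) [-0.20875499  0.16417114  1.90339268  0.14361047  0.5604696  -1.83065931]
```

View pics/w4.png

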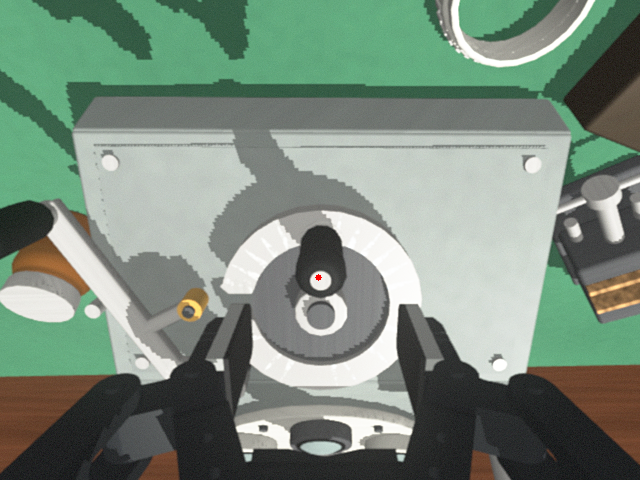

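```bash
python3 -m inch '[{"xyz":[-1,-3,28],"angular":[0,0,0.004],"fingers":0.2},{"xyz":[-1,-3,57],"angular":[0,0,0.004],"fingers":0.2},{"xyz":[-1,-3,85],"angular":[0,0,0.004],"fingers":0.2},{"xyz":[-1,-3,85],"angular":[0,0,0.004],"fingers":0.2},{"xyz":[-1,-3,85],"angular":[0,0,0.004],"fingers":-1},{"xyz":[-1,-3,85],"angular":[0,0,0.004],"fingers":-1},{"xyz":[-1,-3,85],"angular":[0,0,0.004],"fingers":-1},{"xyz":[-1,-3,85],"angular":[0,0,0.004],"fingers":-1}]'
python3 - <<'E'
from t import *
import cv2
print(rel(W(-45,0,0)),local(),cur()[0]["joints"])
E
```

```text
clock: 8.05
eef_pos: [0.5886, 0.0154, 0.1176]
ee_rot: [0.259, 0.028, 0.965, -0.008]
contact_force: [-6.8, -1.7, 6.8]
finger_gap: 0.0249
(array([1. , 2.5, 1.4]), array([-0.003,  0.001, -0.003])) (array([-44.1,  -2.5,   1.4]), array([ 0.003, -0.001,  0.003]), 8.05, array([-6.8, -1.7,  6.8]), 0.0249) [-0.20475269  0.36167114  1.86472332  0.1859482   0.40125513 -1.87003308]
```

```bash
cat > c.py <<'E'
from t import *
import sys
d=float(sys.argv[1]); n=int(sys.argv[2])
(l,rv,clk,f,g)=local(); th=np.arctan2(l[1],-l[0])%(2*np.pi)
st,p,q=cur(); F=np.array(st["contact_force"])
print(l,"r",round(np.hypot(l[0],l[1]),1),"th",round(th,3),rv,clk,"F up,left,out",np.round([F@U,F@L,F@N],1),g,np.round(st["joints"],2),rel(wc+(np.array(l)[:3]@np.array([U,L,N]))/1000)[1])
M=[]
for i in range(1,n+1):
    t=th+d*i; tgt=[-45*np.cos(t),45*np.sin(t),0]
    x,_=rel(W(*tgt)); M.append(x.tolist())
print(M)
E
python3 c.py .16 10
```

```text
[-44.1  -2.5   1.4] r 44.2 th 6.227 [ 0.003 -0.001  0.003] 8.05 F up,left,out [-2.4 -2.1  9.2] 0.0249 [-0.2   0.36  1.86  0.19  0.4  -1.87] [-0.003  0.001 -0.003]
[[0.7, 7.2, 1.4], [-0.6, 14.3, 1.4], [-3.0, 21.0, 1.4], [-6.4, 27.3, 1.4], [-10.8, 33.0, 1.3], [-16.1, 37.9, 1.3], [-22.1, 41.9, 1.3], [-28.6, 44.9, 1.3], [-35.5, 46.8, 1.3], [-42.7, 47.6, 1.3]]
```

```bash
python3 -m inch '[{"xyz":[0.7,7.2,0],"angular":[0,0,0],"fingers":-1},{"xyz":[-0.6,14.3,0],"angular":[0,0,0],"fingers":-1},{"xyz":[-3,21,0],"angular":[0,0,0],"fingers":-1},{"xyz":[-6.4,27.3,0],"angular":[0,0,0],"fingers":-1},{"xyz":[-10.8,33,0],"angular":[0,0,0],"fingers":-1}]'; python3 c.py .16 10
```

```text
clock: 8.68
eef_pos: [0.6, 0.0479, 0.1231]
ee_rot: [0.259, 0.028, 0.965, -0.008]
contact_force: [-6.3, -3.5, 7.4]
finger_gap: 0.0248
[-33.   30.6   1.4] r 45.0 th 0.748 [ 0.003 -0.001  0.003] 8.675 F up,left,out [-1.6 -3.9  9.4] 0.0248 [-0.13  0.38  1.82  0.09  0.42 -1.71] [-0.003  0.001 -0.003]
[[-5.3, 4.9, 1.4], [-11.3, 8.9, 1.4], [-17.8, 11.9, 1.4], [-24.7, 13.8, 1.4], [-31.9, 14.5, 1.4], [-39.1, 14.1, 1.4], [-46.1, 12.6, 1.4], [-52.8, 10.0, 1.5], [-59.0, 6.3, 1.5], [-64.5, 1.7, 1.5]]
```

```bash
python3 -m inch '[{"xyz":[-5.3,4.9,0],"angular":[0,0,0],"fingers":-1},{"xyz":[-11.3,8.9,0],"angular":[0,0,0],"fingers":-1},{"xyz":[-17.8,11.9,0],"angular":[0,0,0],"fingers":-1},{"xyz":[-24.7,13.8,0],"angular":[0,0,0],"fingers":-1},{"xyz":[-31.9,14.5,0],"angular":[0,0,0],"fingers":-1},{"xyz":[-39.1,14.1,0],"angular":[0,0,0],"fingers":-1},{"xyz":[-46.1,12.6,0],"angular":[0,0,0],"fingers":-1}]'; python3 c.py .16 10
python3 - <<'E'
from t import *
import cv2
im=env.camera("side")[:,:,::-1][120:320,180:420]
cv2.imwrite("pics/s5.png",cv2.resize(im,None,fx=3,fy=3))
E
```

```text
clock: 9.55
eef_pos: [0.6403, 0.0592, 0.1461]
ee_rot: [0.259, 0.028, 0.965, -0.007]
contact_force: [-4.7, 4.8, 5.9]
finger_gap: 0.0244
[12.9 44.1  1.5] r 45.9 th 1.855 [ 0.001 -0.     0.003] 9.55 F up,left,out [-1.3  4.6  7.6] 0.0244 [-0.1   0.42  1.68  0.04  0.52 -1.64] [-0.001  0.    -0.003]
[[-6.5, -3.4, 1.5], [-12.7, -7.0, 1.5], [-18.3, -11.5, 1.5], [-23.1, -16.9, 1.5], [-27.0, -23.0, 1.5], [-29.8, -29.6, 1.5], [-31.6, -36.5, 1.5], [-32.2, -43.7, 1.5], [-31.7, -50.9, 1.5], [-30.1, -57.9, 1.5]]
```

View pics/s5.png

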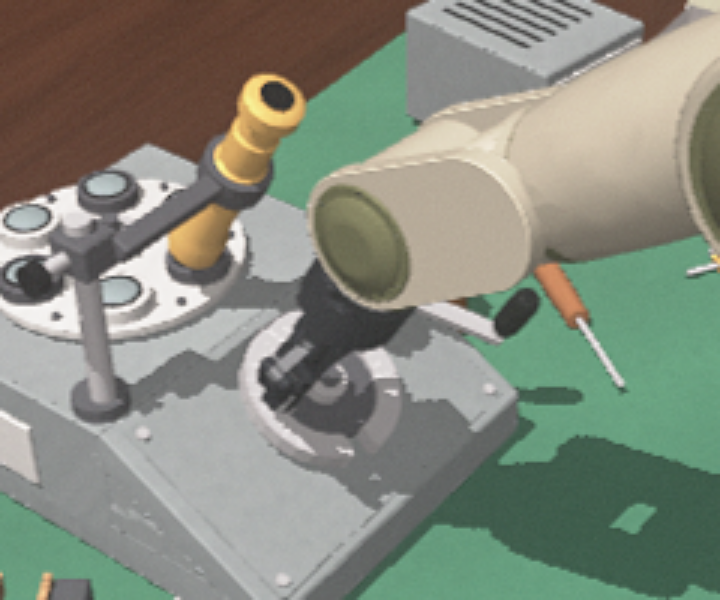

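```bash
python3 -m inch '[{"xyz":[-6.5,-3.4,0],"angular":[0,0,0],"fingers":-1},{"xyz":[-12.7,-7,0],"angular":[0,0,0],"fingers":-1},{"xyz":[-18.3,-11.5,0],"angular":[0,0,0],"fingers":-1},{"xyz":[-23.1,-16.9,0],"angular":[0,0,0],"fingers":-1},{"xyz":[-27,-23,0],"angular":[0,0,0],"fingers":-1}]'; python3 c.py .16 10
python3 - <<'E'
from t import *
import cv2
im=env.camera("side")[:,:,::-1][120:320,180:420]
a=cv2.resize(im,None,fx=2,fy=2)
im=env.camera("top")[:,:,::-1][110:310,200:400]
cv2.imwrite("pics/s6.png",np.hstack([a[:,:400],cv2.resize(im,None,fx=2,fy=2)]))
E
```

```text
clock: 10.22
eef_pos: [0.6634, 0.0346, 0.1602]
ee_rot: [0.261, 0.028, 0.965, -0.007]
contact_force: [0.4, 4.3, 5.6]
finger_gap: 0.0248
[41.  20.7  1.5] r 45.9 th 2.674 [ 0.002 -0.004  0.003] 10.225 F up,left,out [2.9 4.3 4.7] 0.0248 [-0.14  0.44  1.6   0.08  0.57 -1.71] [-0.002  0.004 -0.003]
[[-1.8, -7.1, 1.5], [-3.4, -14.1, 1.5], [-3.9, -21.3, 1.6], [-3.3, -28.4, 1.6], [-1.5, -35.4, 1.6], [1.3, -42.0, 1.6], [5.2, -48.1, 1.6], [10.0, -53.4, 1.6], [15.6, -57.9, 1.5], [21.8, -61.5, 1.5]]
```

View pics/s6.png

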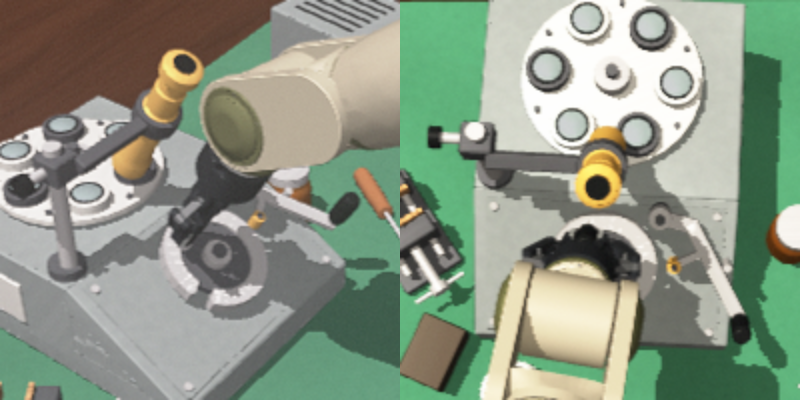

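```bash
python3 -m inch '[{"xyz":[-1.8,-7.1,0],"angular":[0,0,0],"fingers":-1},{"xyz":[-3.4,-14.1,0],"angular":[0,0,0],"fingers":-1},{"xyz":[-3.9,-21.3,0],"angular":[0,0,0],"fingers":-1},{"xyz":[-3.3,-28.4,0],"angular":[0,0,0],"fingers":-1},{"xyz":[-1.5,-35.4,0],"angular":[0,0,0],"fingers":-1},{"xyz":[1.3,-42,0],"angular":[0,0,0],"fingers":-1},{"xyz":[5.2,-48.1,0],"angular":[0,0,0],"fingers":-1},{"xyz":[10,-53.4,0],"angular":[0,0,0],"fingers":-1}]'; python3 c.py .16 10
```

```text
clock: 11.32
eef_pos: [0.651, -0.019, 0.1548]
ee_rot: [0.26, 0.028, 0.965, -0.008]
contact_force: [-2.4, 2.7, 7.9]
finger_gap: 0.0248
[ 30.1 -33.4   1.5] r 45.0 th 3.979 [ 0.003 -0.002  0.003] 11.325 F up,left,out [1.7 2.5 8.1] 0.0248 [-0.25  0.42  1.65  0.18  0.56 -1.88] [-0.003  0.002 -0.003]
[[5.7, -4.4, 1.5], [12.0, -7.8, 1.5], [18.8, -10.2, 1.5], [25.9, -11.4, 1.5], [33.1, -11.5, 1.5], [40.2, -10.5, 1.5], [47.1, -8.4, 1.4], [53.5, -5.1, 1.4], [59.3, -0.9, 1.4], [64.4, 4.1, 1.4]]
```

```bash
python3 -m inch '[{"xyz":[5.7,-4.4,0],"angular":[0,0,0],"fingers":-1},{"xyz":[12,-7.8,0],"angular":[0,0,0],"fingers":-1},{"xyz":[18.8,-10.2,0],"angular":[0,0,0],"fingers":-1},{"xyz":[25.9,-11.4,0],"angular":[0,0,0],"fingers":-1},{"xyz":[33.1,-11.5,0],"angular":[0,0,0],"fingers":-1},{"xyz":[40.2,-10.5,0],"angular":[0,0,0],"fingers":-1},{"xyz":[47.1,-8.4,0],"angular":[0,0,0],"fingers":-1}]'; python3 c.py .16 10
```

```text
clock: 12.2
eef_pos: [0.6102, -0.0243, 0.1314]
ee_rot: [0.26, 0.028, 0.965, -0.008]
contact_force: [4.2, 9.9, 7.0]
finger_gap: 0.0244
[-16.7 -40.9   1.5] r 44.2 th 5.1 [ 0.002 -0.003  0.003] 12.2 F up,left,out [ 6.7 10.1  4.2] 0.0244 [-0.28  0.38  1.79  0.25  0.47 -1.98] [-0.002  0.003 -0.003]
[[6.8, 2.5, 1.5], [12.6, 6.7, 1.5], [17.7, 11.8, 1.4], [21.9, 17.6, 1.4], [25.2, 24.0, 1.4], [27.3, 30.9, 1.4], [28.4, 38.0, 1.3], [28.3, 45.2, 1.3], [27.0, 52.3, 1.3], [24.7, 59.1, 1.3]]
```

```bash
python3 -m inch '[{"xyz":[6.8,2.5,0],"angular":[0,0,0],"fingers":-1},{"xyz":[12.6,6.7,0],"angular":[0,0,0],"fingers":-1},{"xyz":[17.7,11.8,0],"angular":[0,0,0],"fingers":-1},{"xyz":[21.9,17.6,0],"angular":[0,0,0],"fingers":-1},{"xyz":[25.2,24,0],"angular":[0,0,0],"fingers":-1},{"xyz":[27.3,30.9,0],"angular":[0,0,0],"fingers":-1},{"xyz":[28.4,37,0],"angular":[0,0,0],"fingers":-1},{"xyz":[28.4,37,0],"angular":[0,0,0],"fingers":-1}]'; python3 c.py .16 1
python3 - <<'E'
import numpy as np
from scipy.optimize import least_squares
P=np.array([(-44.1,-2.5),( -33,30.6),(12.9,44.1),(41,20.7),(30.1,-33.4),(-16.7,-40.9)])
r=least_squares(lambda c:np.hypot(*(P-c[:2]).T)-45,[0,0]);print(r.x,r.fun)
E
```

```text
clock: 13.2
eef_pos: [0.5885, 0.0136, 0.1177]
ee_rot: [0.261, 0.028, 0.965, -0.008]
contact_force: [3.2, 2.4, 7.7]
finger_gap: 0.0243
[-44.1  -4.3   1.5] r 44.3 th 6.186 [ 0.003 -0.005  0.002] 13.2 F up,left,out [6.5 2.5 5.1] 0.0243 [-0.21  0.36  1.87  0.19  0.4  -1.88] [-0.003  0.005 -0.002]
[[0.9, 7.2, 1.5]]
[0.7131386  0.70355523] [-0.0725011   0.05966183  0.07517065 -0.02346162  0.01821967  0.1007007 ]
```

```bash
python3 -m inch '[{"xyz":[0.3,2.5,0],"angular":[0,0,0],"fingers":-1},{"xyz":[0.3,4.8,0],"angular":[0,0,0],"fingers":-1},{"xyz":[0.3,4.8,0],"angular":[0,0,0],"fingers":-1},{"xyz":[0.3,4.8,0],"angular":[0,0,0],"fingers":-1}]'; python3 c.py .16 1
```

```text
clock: 13.7
eef_pos: [0.5885, 0.0178, 0.1176]
ee_rot: [0.261, 0.028, 0.965, -0.008]
contact_force: [1.3, 0.5, 8.6]
finger_gap: 0.0246
[-44.3  -0.    1.5] r 44.3 th 0.0 [ 0.004 -0.005  0.003] 13.7 F up,left,out [5.4 0.5 6.8] 0.0246 [-0.2   0.36  1.87  0.18  0.39 -1.86] [-0.004  0.005 -0.003]
[[0.2, 7.3, 1.5]]
```

```bash
python3 -m inch '[{"xyz":[0,0.6,0],"angular":[0,0,0],"fingers":-1},{"xyz":[0,0.6,0],"angular":[0,0,0],"fingers":0.2},{"xyz":[0,0.6,0],"angular":[0,0,0],"fingers":0.2},{"xyz":[0,0.6,0],"angular":[0,0,0],"fingers":0.2},{"xyz":[0,0,-30],"angular":[0,0,0],"fingers":0.2},{"xyz":[0,0,-60],"angular":[0,0,0],"fingers":0.2},{"xyz":[0,0,-90],"angular":[0,0,0],"fingers":0.2},{"xyz":[0,-10,-105],"angular":[0,0,0],"fingers":0.2},{"xyz":[0,-10,-105],"angular":[0,0,0],"fingers":0.2}]'
python3 - <<'E'
from t import *
import cv2
print(local())
cal=env.get_calibration("wrist");im=env.camera("wrist")[:,:,::-1].copy()
for p in [W(.7,.7,-29),W(-44.3,.7,27),W(.7,-64.3,-29),W(-64.3,.7,-29)]:
    u=proj(cal,p)[0];cv2.circle(im,(int(u[0]),int(u[1])),2,(0,0,255),-1)
cv2.imwrite("pics/w7.png",im)
E
```

```text
clock: 14.82
eef_pos: [0.5343, 0.0106, 0.2067]
ee_rot: [0.259, 0.028, 0.965, -0.008]
contact_force: [0.1, 0.2, -0.4]
finger_gap: 0.051
(array([-46.2, -10.2, 105.6]), array([ 0.003, -0.001,  0.004]), 14.825, array([ 0.1,  0.2, -0.4]), 0.051)
```

View pics/w7.png

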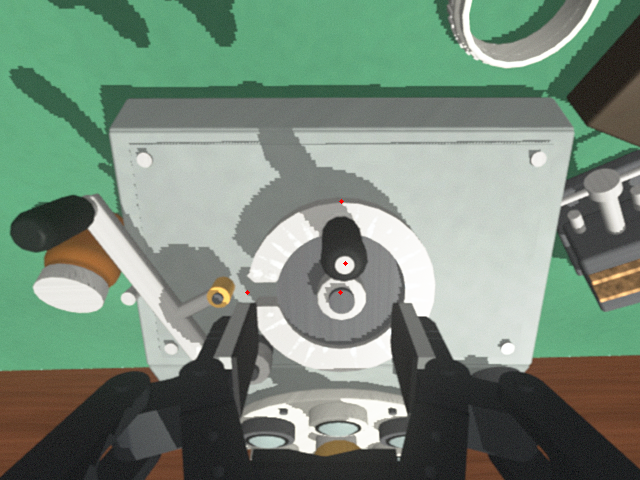

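```bash
python3 - <<'E'
from t import *
import cv2
cal=env.get_calibration("wrist")
for f in (.4,.43,.46,.5):
    a=62-157*np.cos(f)+34*np.sin(f)+.7;b=-66-34*np.cos(f)-157*np.sin(f)+.7
    print(f,a,b,proj(cal,W(a,b,25))[0],rel(W(a,b,85)))
E
```

```text
0.4 -68.66635241995884 -157.75475353855623 [ 40.05193736 220.4525824 ] (array([  21.4, -147.8,   20.3]), array([-0.003, -0.001, -0.004]))
0.43 -65.83401541636378 -161.6535514703322 [ 33.8157576  225.68283898] (array([  18.5, -151.7,   20.3]), array([-0.003, -0.001, -0.004]))
0.46 -62.886006474679775 -165.46563770945448 [ 27.84910173 231.07826477] (array([  15.6, -155.5,   20.3]), array([-0.003, -0.001, -0.004]))
0.5 -58.779993904245615 -170.40761666513254 [ 20.32092434 238.51231812] (array([  11.5, -160.4,   20.3]), array([-0.003, -0.001, -0.004]))
```

```bash
python3 -m inch '[{"xyz":[4,-45,0],"angular":[0,0,-0.004],"fingers":0.3},{"xyz":[8,-95,5],"angular":[0,0,-0.004],"fingers":0.3},{"xyz":[12,-140,12],"angular":[0,0,-0.004],"fingers":0.3},{"xyz":[15.6,-155.5,20],"angular":[0,0,-0.004],"fingers":0.3},{"xyz":[15.6,-155.5,20],"angular":[0,0,-0.004],"fingers":0.3}]'
python3 - <<'E'
from t import *
import cv2
print(local(),rel(W(-62.9,-165.5,0)),cur()[0]["joints"])
cal=env.get_calibration("wrist");im=env.camera("wrist")[:,:,::-1].copy()
for p in [W(-62.9,-165.5,25)]:
    u=proj(cal,p)[0];cv2.circle(im,(int(u[0]),int(u[1])),2,(0,0,255),-1)
cv2.imwrite("pics/w8.png",im)
E
```

```text
clock: 15.5
eef_pos: [0.5212, -0.1444, 0.1795]
ee_rot: [0.257, 0.027, 0.966, -0.008]
contact_force: [-0.3, 0.2, -0.0]
finger_gap: 0.056
(array([ -63.8, -165.7,   84.3]), array([0.002, 0.003, 0.002]), 15.5, array([-0.3,  0.2, -0. ]), 0.056) (array([-1.2,  0.4, 84.3]), array([-0.002, -0.003, -0.002])) [-0.61638981  0.17492475  1.91944167  0.45302586  0.64510729 -2.43989754]
```

View pics/w8.png

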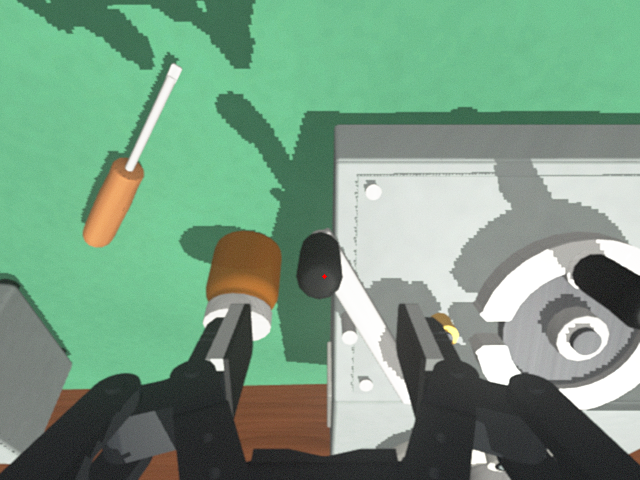

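```bash
python3 -m inch '[{"xyz":[-1,0.4,28],"angular":[0,0,0],"fingers":0.3},{"xyz":[-1,0.4,56],"angular":[0,0,0],"fingers":0.3},{"xyz":[-1,0.4,84],"angular":[0,0,0],"fingers":0.3},{"xyz":[-1,0.4,84],"angular":[0,0,0],"fingers":-0.3},{"xyz":[-1,0.4,84],"angular":[0,0,0],"fingers":-0.3},{"xyz":[-1,0.4,84],"angular":[0,0,0],"fingers":-0.3}]'
python3 - <<'E'
from t import *
print(local())
for f in np.arange(.42,-.01,-.06):
    a=62-157*np.cos(f)+34*np.sin(f)+.7;b=-66-34*np.cos(f)-157*np.sin(f)+.7
    print(round(f,2),rel(W(a,b,0))[0])
E
```

```text
clock: 16.3
eef_pos: [0.5645, -0.1457, 0.1102]
ee_rot: [0.259, 0.026, 0.965, -0.009]
contact_force: [0.1, 0.6, 0.6]
finger_gap: 0.0301
(array([ -61. , -164.6,    2.6]), array([ 0.003, -0.001, -0.002]), 16.3, array([0.1, 0.6, 0.6]), 0.0301)
0.42 [5.8 4.3 2.6]
0.36 [11.3 12.3  2.6]
0.3 [16.3 20.5  2.6]
0.24 [20.7 29.1  2.5]
0.18 [24.7 37.9  2.5]
0.12 [28.1 46.9  2.5]
0.06 [30.9 56.1  2.4]
0.0 [33.2 65.4  2.4]
```

```bash
python3 -m inch '[{"xyz":[5.8,4.3,2],"angular":[0,0,0],"fingers":-0.3},{"xyz":[11.3,12.3,2],"angular":[0,0,0],"fingers":-0.3},{"xyz":[16.3,20.5,2],"angular":[0,0,0],"fingers":-0.3},{"xyz":[20.7,29.1,2],"angular":[0,0,0],"fingers":-0.3},{"xyz":[24.7,37.9,2],"angular":[0,0,0],"fingers":-0.3},{"xyz":[28.1,46.9,2],"angular":[0,0,0],"fingers":-0.3},{"xyz":[30.9,56.1,2],"angular":[0,0,0],"fingers":-0.3},{"xyz":[32,60,2],"angular":[0,0,0],"fingers":-0.3},{"xyz":[33,64,2],"angular":[0,0,0],"fingers":-0.3}]'
python3 - <<'E'
from t import *
import cv2
print(local())
im=env.camera("top")[:,:,::-1][130:300,220:420]
cv2.imwrite("pics/t9.png",cv2.resize(im,None,fx=3.5,fy=3.5,interpolation=cv2.INTER_CUBIC))
E
```

```text
clock: 17.42
eef_pos: [0.5404, -0.0802, 0.0906]
ee_rot: [0.258, 0.026, 0.966, -0.008]
contact_force: [-0.9, -2.1, 0.2]
finger_gap: 0.0303
(array([ -94.7, -100.5,   -0.5]), array([ 0.002,  0.   , -0.001]), 17.425, array([-0.9, -2.1,  0.2]), 0.0303)
```

View pics/t9.png

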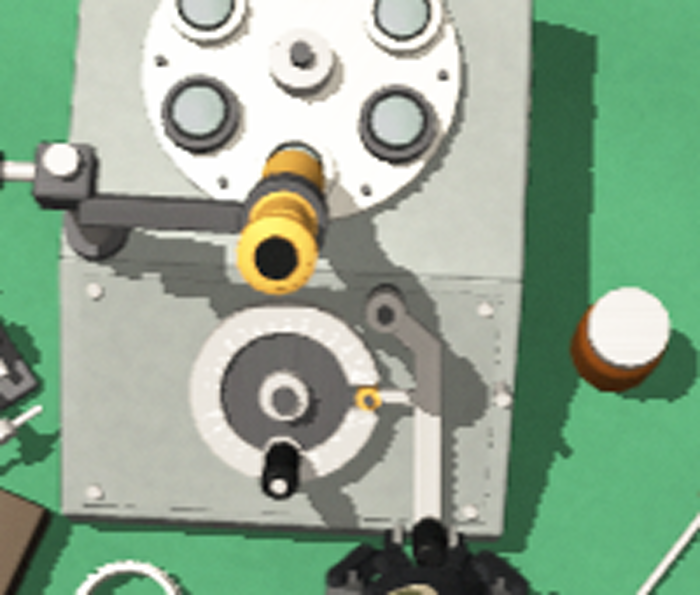

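```bash
python3 -m inch '[{"xyz":[0.3,1.5,0],"angular":[0,0,0],"fingers":-0.3},{"xyz":[0.5,3,0],"angular":[0,0,0],"fingers":-0.3},{"xyz":[0.5,3,0],"angular":[0,0,0],"fingers":-0.3}]'; python3 -c "
from t import *
print(local())"
```

```text
clock: 17.85
eef_pos: [0.5402, -0.0773, 0.0904]
ee_rot: [0.258, 0.026, 0.966, -0.008]
contact_force: [-0.0, 0.4, 1.0]
finger_gap: 0.0296
(array([-95.1, -97.7,  -0.5]), array([ 0.002,  0.   , -0.001]), 17.85, array([-0. ,  0.4,  1. ]), 0.0296)
```

```bash
python3 -m inch '[{"xyz":[0.2,1,0],"angular":[0,0,0],"fingers":-0.3},{"xyz":[0.4,2,0],"angular":[0,0,0],"fingers":-0.3},{"xyz":[0.4,2,0],"angular":[0,0,0],"fingers":-0.3}]'; python3 -c "
from t import *
print(local())"; python3 -m inch '[{"xyz":[0.2,1,0],"angular":[0,0,0],"fingers":-0.3},{"xyz":[0.2,1.5,0],"angular":[0,0,0],"fingers":-0.3},{"xyz":[0.2,1.5,0],"angular":[0,0,0],"fingers":-0.3}]'; python3 -c "
from t import *
print(local())"
```

```text
clock: 18.23
eef_pos: [0.5399, -0.0756, 0.0902]
ee_rot: [0.259, 0.026, 0.966, -0.009]
contact_force: [-1.7, -4.0, -0.8]
finger_gap: 0.0298
(array([-95.6, -96. ,  -0.5]), array([ 0.003,  0.   , -0.001]), 18.225, array([-1.7, -4. , -0.8]), 0.0298)
clock: 18.6
eef_pos: [0.54, -0.0754, 0.0902]
ee_rot: [0.259, 0.027, 0.965, -0.01]
contact_force: [-4.5, -11.9, -2.0]
finger_gap: 0.03
(array([-95.5, -95.7,  -0.5]), array([ 0.005, -0.001, -0.001]), 18.6, array([ -4.5, -11.9,  -2. ]), 0.03)
```

```bash
python3 -m inch '[{"xyz":[0.2,1.5,0],"angular":[0,0,0],"fingers":-0.3},{"xyz":[0,-4.5,0],"angular":[0,0,0],"fingers":-0.3},{"xyz":[0,-4.5,0],"angular":[0,0,0],"fingers":0.1},{"xyz":[0,-4.5,0],"angular":[0,0,0],"fingers":0.1},{"xyz":[0,-4.5,-25],"angular":[0,0,0],"fingers":0.1},{"xyz":[0,-4.5,-60],"angular":[0,0,0],"fingers":0.1},{"xyz":[0,-4.5,-100],"angular":[0,0,0],"fingers":0.1},{"xyz":[0,-4.5,-125],"angular":[0,0,0],"fingers":0.1},{"xyz":[0,-4.5,-125],"angular":[0,0,0],"fingers":0.1}]'
python3 - <<'E'
from t import *
import cv2
print(local())
im=env.camera("top")[:,:,::-1]
a=cv2.imread("pics/top0.png"); b=im
def rsz(i): return cv2.resize(i[200:300,260:370],None,fx=3.6,fy=3.6,interpolation=cv2.INTER_CUBIC)
cv2.imwrite("pics/cmp.png",np.hstack([rsz(a),rsz(b)]))
cv2.imwrite("pics/topz.png",b)
cal=env.get_calibration("wrist");im=env.camera("wrist")[:,:,::-1].copy()
for p in [W(-94.3,-99.3,25),W(-44.3,.7,27)]:
    u=proj(cal,p)[0];cv2.circle(im,(int(u[0]),int(u[1])),2,(0,0,255),-1)
cv2.imwrite("pics/w10.png",im)
E
```

```text
clock: 19.73
eef_pos: [0.4774, -0.0746, 0.1998]
ee_rot: [0.26, 0.026, 0.965, -0.009]
contact_force: [0.4, -0.2, -0.7]
finger_gap: 0.0473
(array([-94.9, -98.4, 125.7]), array([ 0.004, -0.002, -0.002]), 19.725, array([ 0.4, -0.2, -0.7]), 0.0473)
```

View pics/cmp.png

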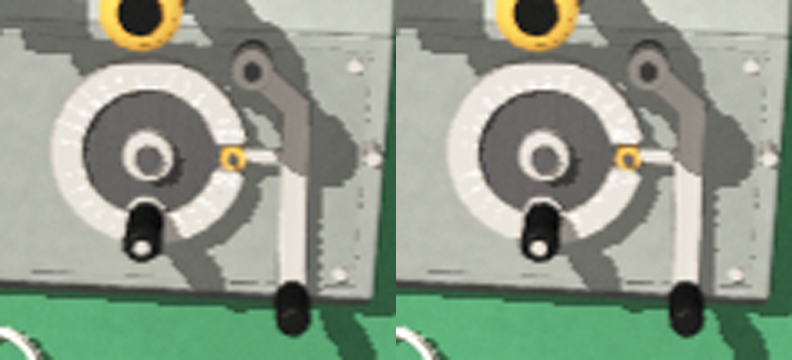

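View pics/w10.png

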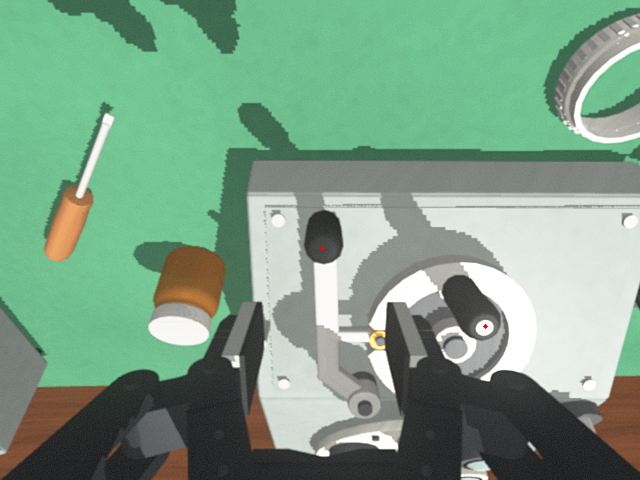

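View pics/topz.png

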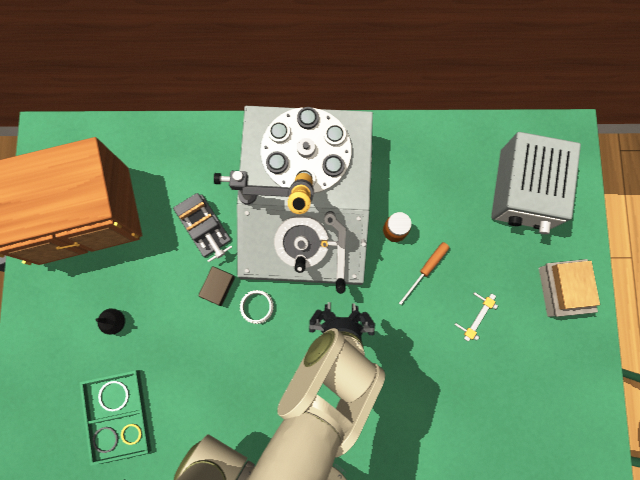

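```bash
python3 -c "
from bench import env
print(env.hand_in(), env.get_state()['clock'])"
```

```text
the job is handed in; nothing more can be done
the job is handed in; nothing more can be done
```

The job is done and handed in at about 20 s of the 61 s allowed. No verdict came back.

- **Lever out:** I swung the lock lever to about 0.46 rad, clear of the 0.28 rad at which the wheel is free.
- **Wheel turn:** I gripped the crank knob and turned the handwheel clockwise one full turn. Closing the gripper first nudged the wheel about 0.07 rad backwards. I stopped on the approach side, about 0.02 rad short by my own circle fit, so it did not overrun.
- **Lever in:** I pushed the lever back until it stopped moving at about 12 N, then backed the gripper clear.

**Last checks:**
- The before and after top pictures match: the roller is at the same pixel in the slot, and the knob is at 6 o'clock. The lever post is about half a pixel (roughly 1 mm) further in than at the start.
- The carousel cells swapped shading, as a 60° step would show.
- By eye, the viewing tube and bystanders are unmoved in that view.
- Force readings taken between moves stayed under about 13 N, and the hand read no contact at the end.

I saw no failed or disagreeing checks.

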